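# Restart the under-sink water filter

### The arm

A 6-joint arm with a two-finger parallel gripper is mounted at the origin on the work surface. World frame = base frame: x ahead of the robot, y to its left, z up, the work surface at z = 0. Lengths are in mm, angles in rad, forces in N, time in s.
With the tool pointing down it reaches from about 250 to 775 mm from the base axis. Payload 4 kg.
Tool frame: the origin (TCP) lies on the centre line of the jaws, within the pads' length; the fingertips stand 17 mm ahead of it and the grasp point (between the pads) lies 2 mm behind it; z points along the fingers, y is the line along which they close (so a half turn about z gives the same grasp; the last joint's range is limited). The gripper opens to 94 mm and grips with 3 to 60 N. Pads are 16 mm wide; open, the fingers measure 119 mm over their backs; the gripper's body (75 mm by 177 mm) begins 78 mm behind the grasp point.
Start: joints at [1.207, 0.087, 1.371, -0, 1.684, -0.103], TCP at [141.828, 531.416, 222.506] pointing down, gripper open.
Joint ranges: [-3.1, 3.1], [-0.76, 2.03], [0.27, 2.55], [-1.08, 4.22], [0.17, 2.65], [-2.57, 2.57]. Speed limits (rad/s): [2.79, 2.79, 3.14, 3.14, 3.14, 3.14].

### API

Orientations are given as [roll, pitch, yaw] about the fixed x, y, z axes, in that order (R = Rz(yaw) Ry(pitch) Rx(roll)).
In Python, from workcell import r, viewer gives the robot as it stands (r), with the cameras (viewer).
- The arm moves only by the tool tcp_steps, called after "Call:" by a JSON object that holds its "op" and its "data", one argument or row to a line. Schema: {"type":"object","properties":{"plan":{"type":"array","items":{"type":"array","prefixItems":[{"type":"number"},{"type":"array","items":{"type":"number"},"minItems":3,"maxItems":3},{"type":"array","items":{"type":"number"},"minItems":3,"maxItems":3}],"minItems":3,"maxItems":3},"minItems":1,"maxItems":10},"grip_n":{"type":"number"},"only":{"type":"string"},"quiet":{"type":"boolean"},"lines":{"type":"string"}},"required":["plan"],"additionalProperties":false}. plan is a list of rows, 1 to 10 of them, each written [opening, [dx, dy, dz], [rx, ry, rz]]: the opening from 0.0 (shut) to 1.0 (fully open), then dx, dy, dz in parts of the range, where 1.0 means 600 mm, then a rotation vector rx, ry, rz in parts of the range, where 1.0 means pi/2 rad; each row is the pose to reach, as a shift and turn from the pose commanded when the call began, along the tool's axes at that moment; what a row does not reach only later rows make up. A row lasts 1/12 s, in which the tool goes at most 41.7 mm and 0.125 rad, less where a joint would pass 70% of its speed; a pose out of reach is approached as far as the arm can. The fingers move at their own pace and stop on an object; grip_n is the grip in N (left out, the last holds). Time passes only in rows, so rows that do not move let the fingers close. The tool returns the time, the measured TCP pose, the force, the opening and the grip force at its end. only (a regular expression) keeps the lines of the reply that match it, lines (a string "A,B") keeps lines A to B, and quiet returns only ok. No shift or turn number may pass 1 either way. Input that does not fit is refused with a message, and nothing moves.
- r.get_obs(): the state, without advancing time (a new reading comes with each control period).
- viewer.get_image(name): name is "scene" or "side" or "wrist"; returns (picture, depth): 420x560x3 uint8, red, green, blue; 420x560 float32, mm along the optical axis (not along the pixel's ray), 0 where there is no reading.
- viewer.camera_params(name): a dict with "fx", "fy", "cx", "cy" (pixels), "k1" (the pictures are not rectified: a ray, as slopes to the right and down, at radius r is drawn at 1 + k1 r^2 times it, then the intrinsics apply), "eye" and "orientation" of the camera in the world. Camera axes: x right, y down, z forward; pixel columns grow to the right and rows downward; lengths in mm; the calibration is good to about 2 mm. A picture is of the moment at which its call begins: read the wrist's pose just before it. camera_params takes no time and is no camera call; for the wrist camera it gives the pose at the moment of the call.
- r.sign_off(): hands the job in; it is judged then, once.
The state is a dict: "time": time; "joints": joint angles; "dq": joint speeds; "tau": joint torques, N m; "eef_pos": TCP position; "orientation": TCP orientation; "contact_force": force on the tool from outside, world axes, zero at the start; "torque": the same for the moment, N m; "opening": opening from 0.0 (shut) to 1.0 (fully open); "finger_force": force on a finger pad.
Only numpy, scipy, OpenCV 4.12 (cv2) and the standard library are available. Lean on these libraries where they do the work, as an engineer would, in place of code of your own. Each camera call takes 0.05 s, during which the arm holds its last target. There are 200 camera calls.

### The job

The filter cartridge has just been changed: with closed fingers, first push the plunger on top of the round filter head all the way down, then switch the pump box on by pressing the raised half of its rocker fully flat, and then press the larger of the two round keys on the controller fully in, hold it for one full second and let it spring back. Keep to that order and do not press the small round key. Only press, pick nothing up, and leave everything else on the shelf as it stands.

Things in the scene. Friction and masses are not known exactly. Their poses are not given: they have to be found in the camera images.
- filter_head: grey round filter head screwed to the shelf, 110 mm in diameter and 60 mm high, with two 12 mm pipe stubs at its sides; origin: centre of its underside. Any yaw.
- valve_top (a point): centre of the top face of the filter head's white mushroom plunger (a flat disc 48 mm in diameter, 12 mm thick, on a stem), on the filter head's axis, 88 mm above the shelf when fully up. Moves with the plunger.
- valve (a joint): how far the plunger is pushed down, m: 0 up (starts between 0 and 0.003), 0.012 fully down against a stop. Needs about 3 N; stays where it is left (no spring). Fully down its top is 76 mm above the shelf.
- pump_box: grey box screwed to the shelf, 110 x 70 x 50 mm (x, y, z of its own frame), with a white paddle rocker on top: 64 mm long along the box's x, 40 mm wide, two flat faces in a shallow V, pivoting about the box's y direction over the box's middle, 57 mm above the shelf. Origin: centre of its underside. Any yaw.
- rocker_press (a point): where to press the rocker: on the face of its raised half, mid-width, 20 mm from the pivot line along the face (each half is 32 mm long). The point moves with the rocker: 65 mm above the shelf when off, 57 mm when on.
- rocker (a joint): rocker angle, rad: 0 off (starts between 0 and 0.05), 0.4 on, against a stop. Off: the half on the box's own +x side slopes up at 0.4 rad (its end 69 mm above the shelf), the other half lies level. On: the +x half lies level, its top 57 mm above the shelf, and the other half is raised. Needs about 2.5 N down at rocker_press; stays where it is left (no spring).
- controller: grey box screwed to the shelf, 80 x 140 x 45 mm (x, y, z of its own frame), with two white round keys on top, 70 mm apart along its y, in either order; origin: centre of its underside.
- reset_key_top (a point): centre of the top face of the large round key (36 mm in diameter), 57 mm above the shelf when out; it moves with the key.
- reset_key (a joint): how far the large key is pressed, m: 0 out, 0.006 fully in against a stop. Spring: 1.2 N to start, about 5 N fully in; springs back when let go.
- drain_key_top (a point): centre of the top face of the small round key (18 mm in diameter), 57 mm above the shelf: not to be pressed.
- drain_key (a joint): how far the small key is pressed, m: 0 out, 0.006 fully in; same spring as the large key.
- brush: red scrubbing brush lying bristles down, loose, about 200 mm long along its x, 46 mm wide, 34 mm high, between two units; origin: on the shelf under its middle.
- tin: small closed tin standing loose between two units, 44 mm in diameter, 75 mm high; origin: centre of its underside.
- strainer: stainless steel sink strainer with a centre knob, loose, 80 mm in diameter, 35 mm high, on the robot's side of the tin; origin: centre of its underside.
- spray_bottle: closed green spray bottle standing loose behind the units, 76 mm in diameter, 225 mm high; origin: centre of its underside.
- dustpan: yellow dustpan lying loose behind the units, pan 120 x 210 mm, 48 mm high, handle towards its own +x; origin: under the pan's middle.
- tablet_box: closed cardboard box standing loose to the left, 90 x 50 x 100 mm; origin: centre of its underside.
- turntable (a joint): angle of the grey turntable organiser (250 mm in diameter, three bottles fixed on it, 165 mm high in all) far to the right, rad, 0 at the start; turns freely.

How it is judged (in metres and radians):
On the way, in this order (a step that is already met when the one before it is completed fails the run):
1. the plunger is fully down while the pump is still off (value of joint valve above 0.0105 m and value of joint rocker below 0.15 rad), for 0.1 s.
2. the rocker is pressed fully on (value of joint rocker above 0.34 rad and value of joint valve above 0.0105 m and value of joint reset_key below 0.003 m), for 0.1 s.
3. the large key is held fully in for about a second (value of joint reset_key above 0.0045 m and value of joint rocker above 0.34 rad and value of joint valve above 0.0105 m), for 0.8 s.
At the end, for the whole second after the job is handed in: The plunger is down by more than 10.5 of its 12 mm, the rocker is on (over 0.34 of 0.4 rad), both round keys are out again (within 1.5 mm), and no loose thing is more than 20 mm from where it began (value of joint valve above 0.0105 m and value of joint rocker above 0.34 rad and value of joint each of reset_key, drain_key below 0.0015 m and distance of each of brush, tin, strainer, spray_bottle, dustpan, tablet_box from where it was at the start of the episode below 0.02 m); the robot touches nothing.
It fails at once if the pump is switched on before the plunger is down (value of joint rocker above 0.2 rad and value of joint valve below 0.009 m).
It fails at once if the large key is pressed before the pump is on (value of joint reset_key above 0.002 m and value of joint rocker below 0.3 rad).
It fails at once if the small key is pressed (value of joint drain_key above 0.002 m).
It fails at once if the turntable is turned more than 0.2 rad (value of joint turntable above 0.2 rad or value of joint turntable below -0.2 rad).
It fails at once if one of the six loose things (brush, tin, strainer, spray bottle, dustpan, tablet box) is lifted by more than 12 mm, or shoved or knocked more than 20 mm (distance of any of brush, tin, strainer, spray_bottle, dustpan, tablet_box from where it was at the start of the episode above 0.02 m or height (world z) of any of brush, tin, strainer, spray_bottle, dustpan, tablet_box above 0.012 m).
It also fails if it takes over 51 s, if anything falls off the work surface, if the arm or the gripper's body presses on something with over 40 N, if the wrist force passes 120 N, or if a joint passes its speed limit or range.

## Working session

There is one attempt and no reset: what is moved stays moved. The work goes in short steps, Python scripts to look and compute and a tool call to move; the robot and the scene stay as the last step left them, time stands still between calls to the robot, and variables do not carry over. Pictures are saved under pics/ and viewed, at most 10 in all, crops included, and the job is handed in when it is done.

```bash
mkdir -p pics; ls; python3 - <<'E'
from workcell import r, viewer
import cv2,numpy as np
for n in("scene","side","wrist"):
    p=viewer.camera_params(n);im,d=viewer.get_image(n)
    print(n,{k:np.round(v,4).tolist() for k,v in p.items()})
    cv2.imwrite(f"pics/{n}0.png",im[:,:,::-1]);np.savez(f"pics/{n}0.npz",im=im,d=d,**p)
o=r.get_obs();print(o)
E
```

```text
pics
workcell.py
scene {'fx': 441.7169, 'fy': 441.7169, 'cx': 276.5704, 'cy': 206.6654, 'k1': -0.0001, 'eye': [1280.1587, 124.0437, 1027.2805], 'orientation': [-2.4747, -0.0186, 1.8878]}
side {'fx': 431.1713, 'fy': 431.1713, 'cx': 282.42, 'cy': 206.6956, 'k1': -0.1175, 'eye': [121.3119, -811.6788, 883.5299], 'orientation': [-2.3275, 0.0071, -0.5643]}
wrist {'fx': 325.362, 'fy': 325.362, 'cx': 281.0505, 'cy': 209.3665, 'k1': -0.0275, 'eye': [70.7678, 550.0341, 384.7919], 'orientation': [2.8849, 0.0004, 1.31]}
{'time': 0.15, 'joints': array([ 1.20688498e+00,  8.77479562e-02,  1.37188030e+00,  1.51804869e-05,
        1.68361935e+00, -1.03092145e-01]), 'dq': array([ 0.00039986, -0.00257098, -0.00471639, -0.00107484, -0.00088515,
        0.00031703]), 'tau': array([ 1.13464710e-03, -3.40641546e+01, -3.02793467e+01,  7.17772613e-02,
        3.04796733e-02, -1.23441587e-04]), 'eef_pos': array([141.68382311, 531.02884623, 221.60701314]), 'orientation': array([-3.13994803e+00, -1.85317836e-04,  2.88077500e+00]), 'contact_force': array([ 0.3947684 , -0.14699562,  0.15185516]), 'torque': array([-0.0390894 , -0.00435292, -0.01105015]), 'finger_force': 0.0, 'opening': 0.9991594068708632}
```

View pics/scene0.png

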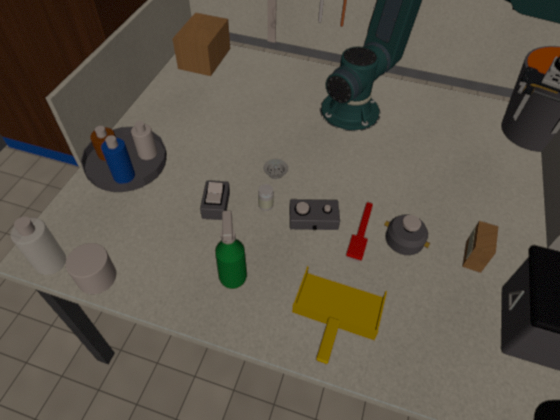

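View pics/side0.png

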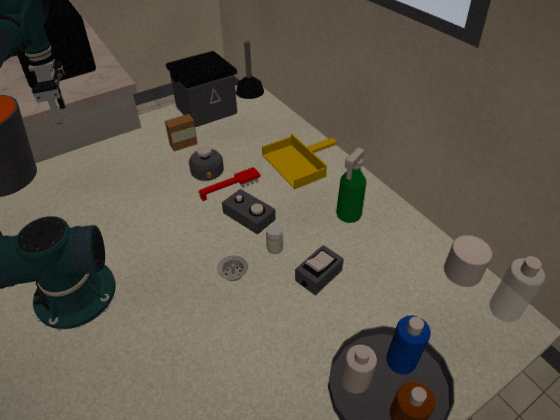

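The scene view shows the plunger at about (411,224), the large key at (303,208), the small key at (327,209) and the rocker at (214,192). In the side view they are at (205,153), (257,209), (239,198) and (320,262). Next I'll segment the white parts and triangulate them.

```bash
cat > h.py <<'E'
import numpy as np,cv2
from scipy.spatial.transform import Rotation as R
def rays(p,uv):
    K=np.array([[p['fx'],0,p['cx']],[0,p['fy'],p['cy']],[0,0,1]],float)
    q=cv2.undistortPoints(np.float64(uv).reshape(-1,1,2),K,np.array([float(p['k1']),0,0,0]))[:,0]
    return np.c_[q,np.ones(len(q))]@R.from_euler('xyz',p['orientation']).as_matrix().T
def plane(p,uv,z):
    d=rays(p,uv);return p['eye']+d*((z-p['eye'][2])/d[:,2])[:,None]
def tri(p1,u1,p2,u2):
    a,b=rays(p1,[u1])[0],rays(p2,[u2])[0];e1,e2=p1['eye'],p2['eye']
    s=np.linalg.lstsq(np.c_[a,-b],e2-e1,rcond=None)[0]
    x,y=e1+s[0]*a,e2+s[1]*b;return (x+y)/2,np.linalg.norm(x-y)
def blob(im,c,rad=14,seed=True,thr=None):
    g=im.min(2).astype(np.uint8);x0,y0=c[0]-rad,c[1]-rad
    w=g[y0:y0+2*rad+1,x0:x0+2*rad+1]
    t=thr or cv2.threshold(w,0,255,cv2.THRESH_OTSU)[0]
    n,l,s,ce=cv2.connectedComponentsWithStats((w>t).astype(np.uint8))
    i=l[rad,rad]; return ce[i]+[x0,y0],s[i],l==i,t
E
python3 - <<'E'
from h import *
S=np.load('pics/scene0.npz');D=np.load('pics/side0.npz')
for n,a,b,ra,z in(('valve',(411,224),(205,153),11,87),('large',(303,208),(257,209),9,57),('small',(327,209),(239,198),7,57),('rock',(214,192),(320,262),16,61)):
    A=blob(S['im'],a,ra);B=blob(D['im'],b,ra)
    print(n,A[0].round(1),A[1],A[3],B[0].round(1),B[1],B[3]);x,e=tri(S,A[0],D,B[0]);print('  tri',x.round(1),e.round(1),'planes',plane(S,[A[0]],z).round(1),plane(D,[B[0]],z).round(1))
def crop(I,c,r,s): return cv2.resize(I['im'][c[1]-r:c[1]+r,c[0]-r:c[0]+r,::-1],(s,s),interpolation=cv2.INTER_NEAREST)
v=np.vstack([np.hstack([crop(I,c,24,260) for c in cs]) for I,cs in((S,[(411,230),(315,212),(214,197)]),(D,[(205,158),(250,209),(320,268)]))])
cv2.imwrite('pics/crops.png',v)
E
```

```text
valve [412.4 220.6] [  0   0  23  18 304] 73.0 [204.8 147.2] [  0   0  23  13 234] 76.0
  tri [504.4 265.   92.6] 2.8 planes [[498.2 266.8  87. ]] [[507.5 270.7  87. ]]
large [302.3 207.3] [  3   3  12  12 119] 68.0 [256.6 207.9] [  3   3  12  11 102] 69.0
  tri [523.7 -29.   52. ] 0.4 planes [[527.4 -28.1  57. ]] [[521.3 -33.9  57. ]]
small [327.  207.5] [ 5  3  5  6 30] 69.0 [238.4 197.3] [ 4  4  6  6 29] 69.0
  tri [501.7  37.2  52.3] 0.1 planes [[505.5  37.5  57. ]] [[499.5  32.4  57. ]]
rock [213.9 192.1] [  8   6  17  21 284] 74.0 [316.3 257.4] [  0   0  30  25 434] 71.0
  tri [ 557.  -277.4   62.3] 9.7 planes [[ 559.7 -281.3   61. ]] [[ 555.  -272.4   61. ]]
```

View pics/crops.png

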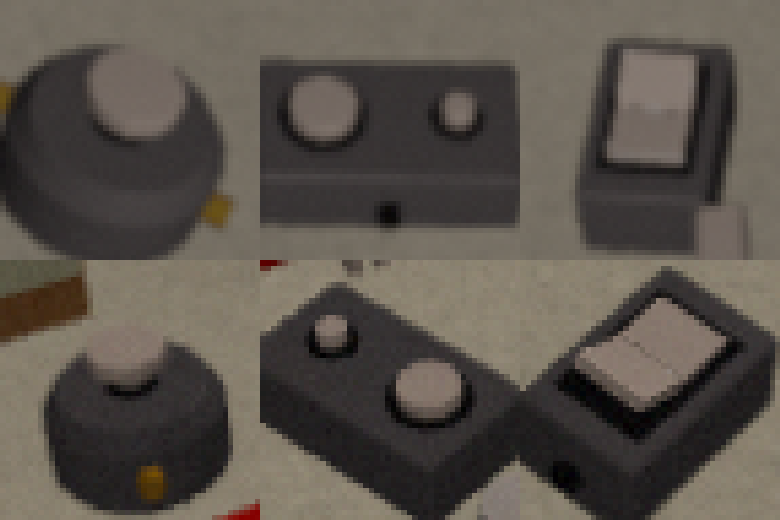

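The crops show the plunger and keys clearly. It isn't yet certain which rocker half is raised, so I'll check that with depth and then the wrist camera. First I close the fingers and move to view the filter head from above.

```bash
cat >> h.py <<'E'
def delta(target,cur,rpy):
    return R.from_euler('xyz',rpy).as_matrix().T@(np.array(target)-np.array(cur))
E
python3 - <<'E'
from h import *
S=np.load('pics/scene0.npz');D=np.load('pics/side0.npz')
print('bottle',plane(S,[(232,281)],0).round(),plane(D,[(350,216)],0).round())
for I,m in((S,(slice(180,208),slice(204,226))),(D,(slice(247,275),slice(303,338)))):
    g=I['im'].min(2);ys,xs=np.mgrid[m];ok=(g[m]>74)&(I['d'][m]>0)
    uv=np.c_[xs[ok],ys[ok]];d=rays(I,uv);Rm=R.from_euler('xyz',I['orientation']).as_matrix()
    P=I['eye']+d*I['d'][m][ok][:,None]; P=P[(P[:,2]>45)&(P[:,2]<80)]
    print(len(P),P.mean(0).round(1)); 
    for x in range(int(P[:,0].min()),int(P[:,0].max()),8):
        q=P[(P[:,0]>=x)&(P[:,0]<x+8)]; print(x,len(q),q.mean(0).round(1) if len(q) else '')
print(delta([515,260,260],[141.8,531.4,222.5],[np.pi,0,2.8808]).round(1))
E
```

```text
bottle [[ 778. -143.    0.]] [[ 761. -158.    0.]]
285 [ 557.9 -282.4   59. ]
511 3 [ 514.6 -314.2   49.8]
519 2 [ 524.4 -272.4   63.4]
527 28 [ 531.1 -285.8   65.9]
535 44 [ 538.9 -286.1   63.8]
543 45 [ 547.3 -285.2   59.9]
551 34 [ 555.5 -283.4   57.1]
559 28 [ 563.3 -281.4   56.8]
567 34 [ 571.3 -279.3   56.7]
575 28 [ 579.  -275.1   56.3]
583 36 [ 586.9 -277.3   55.5]
591 3 [ 592.3 -288.    54.7]
295 [ 557.4 -283.7   59.1]
522 26 [ 526.7 -283.9   65.9]
530 39 [ 533.8 -290.    65.1]
538 34 [ 542.2 -288.2   62.8]
546 28 [ 550.3 -288.2   59.7]
554 34 [ 558.  -282.1   56.3]
562 40 [ 565.8 -280.3   55.4]
570 46 [ 573.8 -280.3   56.4]
578 34 [ 582.1 -278.7   56.1]
586 11 [ 588.1 -285.9   55.9]
594 0 
602 2 [ 608.6 -269.3   48.6]
610 1 [ 613.7 -277.7   45.7]
[-430.6 -166.   -37.5]
```

Depth settles it: the raised half is on the robot's side, at x≈527–550 and z up to 66. Moving over the filter head with the fingers shut.

The rows are not in the units I measure in: shifts go in shares of 600 mm and turns go in shares of pi/2 rad. I convert before sending: -388 mm / 600 = -0.6467, -200 mm / 600 = -0.3333.

Call:
{"op": "tcp_steps", "data": {
  "plan": [
    [0, [-0.0717, -0.0283, -0.0333], [0, 0, 0]],
    [0, [-0.1383, -0.0533, -0.0617], [0, 0, 0]],
    [0, [-0.205, -0.08, -0.0617], [0, 0, 0]],
    [0, [-0.2717, -0.105, -0.0617], [0, 0, 0]],
    [0, [-0.3333, -0.1283, -0.0617], [0, 0, 0]],
    [0, [-0.3967, -0.1533, -0.0617], [0, 0, 0]],
    [0, [-0.46, -0.1783, -0.0617], [0, 0, 0]],
    [0, [-0.5233, -0.2033, -0.0617], [0, 0, 0]],
    [0, [-0.5833, -0.2267, -0.0617], [0, 0, 0]],
    [0, [-0.6467, -0.2517, -0.0617], [0, 0, 0]]
  ],
  "grip_n": 20
}}

```text
time: 0.98
eef_pos: [473.9, 287.6, 259.2]
orientation: [-3.142, -0.0, 2.881]
contact_force: [0.2, 0.4, 0.0]
opening: 0.326
finger_force: 0.0
```

Call:
{"op": "tcp_steps", "data": {
  "plan": [
    [0, [-0.045, -0.0167, 0], [0, 0, 0]],
    [0, [-0.07, -0.025, 0], [0, 0, 0]],
    [0, [-0.07, -0.025, 0], [0, 0, 0]],
    [0, [-0.07, -0.025, 0], [0, 0, 0]]
  ]
}}

```text
time: 1.32
eef_pos: [509.1, 264.1, 258.9]
orientation: [-3.142, -0.002, 2.88]
contact_force: [-0.2, 0.8, 0.5]
opening: 0.046
finger_force: 0.0
```

```bash
python3 - <<'E'
from workcell import r, viewer
import cv2,numpy as np
p=viewer.camera_params("wrist");o=r.get_obs();im,d=viewer.get_image("wrist")
cv2.imwrite("pics/w1.png",im[:,:,::-1]);np.savez("pics/w1.npz",im=im,d=d,**p)
print(o['time'],o['eef_pos'],o['orientation'],o['opening'],p['eye'])
E
```

```text
1.3167 [509.07964935 264.09129537 258.90842685] [-3.14153280e+00 -1.93865912e-03  2.88010572e+00] 0.045624290575351265 [438.39227573 282.82194413 422.39580738]
```

View pics/w1.png

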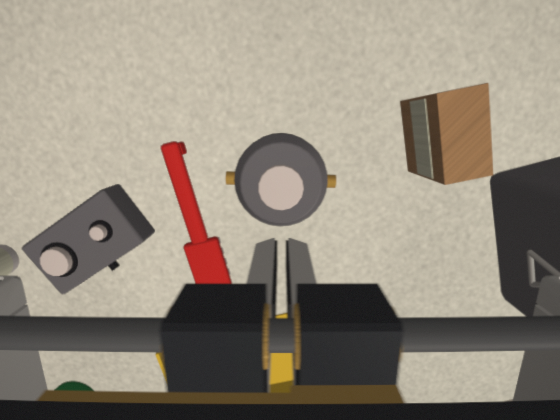

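The wrist view shows the plunger at (281,188), the large key at (57,262), the small key at (99,231), and the fingers shut. I'll measure the plunger and keys by combining this view with the others.

```bash
python3 - <<'E'
from h import *
S=np.load('pics/scene0.npz');D=np.load('pics/side0.npz');W=np.load('pics/w1.npz')
for n,a,b,c,ra,rw,z in(('valve',(411,224),(205,153),(281,188),13,30,87),('large',(303,208),(257,209),(57,262),9,22,57),('small',(327,209),(239,198),(99,231),7,14,57)):
    A=blob(S['im'],a,ra,thr=100 if n=='valve' else None);B=blob(D['im'],b,ra,thr=100 if n=='valve' else None);C=blob(W['im'],c,rw)
    print(n,A[1],B[1],C[0].round(1),C[1],C[3])
    for q in((S,A,W,C),(D,B,W,C),(S,A,D,B)): x,e=tri(q[0],q[1][0],q[2],q[3][0]);print('  tri',x.round(1),e.round(1))
    print('  plane',z,plane(W,[C[0]],z).round(1))
    m=C[2];x0,y0=c[0]-rw,c[1]-rw;ys,xs=np.nonzero(m);dd=W['d'][ys+y0,xs+x0]
    P=W['eye']+rays(W,np.c_[xs+x0,ys+y0])*dd[:,None];P=P[dd>0];t=P[P[:,2]>np.median(P[:,2])-2.5];print('  depth',np.median(P,0).round(1),'rim-mid',((t.max(0)+t.min(0))/2).round(1),np.ptp(t,axis=0).round(1))
E
```

```text
valve [  0   0  27  27 695] [  0   0  27  27 457] [280.6 187.6] [   8    8   45   44 1553] 132.0
  tri [502.2 266.   75.6] 0.5
  tri [502.9 265.3  53.6] 6.7
  tri [494.9 264.7  59.7] 11.1
  plane 87 [[500.1 266.3  87. ]]
  depth [499.7 266.4  88.8] rim-mid [500.3 266.3  88.9] [46.7 46.7  5.1]
large [  3   3  12  12 119] [  3   3  12  11 102] [ 54.1 262.5] [  5   9  31  27 605] 119.0
  tri [524.5 -29.3  54.4] 2.1
  tri [523.6 -30.8  53.8] 1.3
  tri [523.7 -29.   52. ] 0.4
  plane 57 [[523.5 -28.3  57. ]]
  depth [523.5 -27.6  57.8] rim-mid [523.3 -28.   57.7] [34.3 35.7  4.9]
small [ 5  3  5  6 30] [ 4  4  6  6 29] [ 96.5 233.4] [  4  10  17  14 171] 116.0
  tri [502.9  36.9  54.1] 0.9
  tri [502.   36.2  53.3] 1.6
  tri [501.7  37.2  52.3] 0.1
  plane 57 [[502.2  38.4  57. ]]
  depth [502.2  38.9  57.8] rim-mid [502.2  38.3  57.6] [16.4 17.3  4.3]
```

Call:
{"op": "tcp_steps", "data": {
  "plan": [
    [0, [0, 0, 0], [0, 0, 0]],
    [0, [0, 0, 0], [0, 0, 0]],
    [0, [0, 0, 0], [0, 0, 0]]
  ]
}}

```text
time: 1.62
eef_pos: [508.4, 265.1, 259.9]
orientation: [3.141, 0.0, 2.883]
contact_force: [-0.5, -0.3, 0.6]
opening: 0.002
finger_force: 0.0
```

```bash
python3 - <<'E'
from workcell import r, viewer
from h import *
o=r.get_obs();print(o['eef_pos'],o['orientation'])
print(delta([500,266.3,120],o['eef_pos'],o['orientation']).round(1))
E
```

```text
[508.38062143 265.07810621 259.92413761] [3.14096483e+00 3.28009935e-04 2.88308639e+00]
[  8.5  -1.  139.9]
```

Converted, 140 mm / 600 = 0.2333, 114 mm / 600 = 0.19.

Call:
{"op": "tcp_steps", "data": {
  "plan": [
    [0, [0.0067, 0, 0.0633], [0, 0, 0]],
    [0, [0.0133, -0.0017, 0.1267], [0, 0, 0]],
    [0, [0.0133, -0.0017, 0.19], [0, 0, 0]],
    [0, [0.0133, -0.0017, 0.2333], [0, 0, 0]],
    [0, [0.0133, -0.0017, 0.2333], [0, 0, 0]],
    [0, [0.0133, -0.0017, 0.2333], [0, 0, 0]],
    [0, [0.0133, -0.0017, 0.2333], [0, 0, 0]]
  ]
}}

```text
time: 2.2
eef_pos: [502.4, 265.9, 121.9]
orientation: [3.139, 0.003, 2.881]
contact_force: [0.6, 0.4, 0.2]
opening: 0.004
finger_force: 0.0
```

Good. Now pressing down slowly, to fingertips near 76 mm (TCP z 93).

Converted, 28 mm / 600 = 0.0467, 27 mm / 600 = 0.045.

Call:
{"op": "tcp_steps", "data": {
  "plan": [
    [0, [0.0017, 0, 0.0133], [0, 0, 0]],
    [0, [0.0017, 0, 0.025], [0, 0, 0]],
    [0, [0.0017, 0, 0.0333], [0, 0, 0]],
    [0, [0.0017, 0, 0.04], [0, 0, 0]],
    [0, [0.0017, 0, 0.045], [0, 0, 0]],
    [0, [0.0017, 0, 0.0467], [0, 0, 0]],
    [0, [0.0017, 0, 0.0467], [0, 0, 0]],
    [0, [0.0017, 0, 0.0467], [0, 0, 0]]
  ]
}}

```text
time: 2.87
eef_pos: [501.6, 265.8, 93.2]
orientation: [3.139, 0.003, 2.881]
contact_force: [0.8, 0.2, 7.1]
opening: 0.004
finger_force: 2.9
```

Converted, 2 mm / 600 = 0.0033, 1 mm / 600 = 0.0017.

Call:
{"op": "tcp_steps", "data": {
  "plan": [
    [0, [0, 0, 0.0017], [0, 0, 0]],
    [0, [0, 0, 0.0033], [0, 0, 0]],
    [0, [0, 0, 0.0033], [0, 0, 0]],
    [0, [0, 0, 0.0033], [0, 0, 0]]
  ]
}}

```text
time: 3.2
eef_pos: [501.6, 265.8, 93.2]
orientation: [3.139, 0.003, 2.881]
contact_force: [-2.4, -1.1, 12.3]
opening: 0.003
finger_force: 6.3
```

The plunger is against its stop: tip at 76 mm, 12 N, no further motion. Lifting and moving across to the pump box.

Call:
{"op": "tcp_steps", "data": {
  "plan": [
    [0, [0, 0, -0.0667], [0, 0, 0]],
    [0, [0, 0, -0.1333], [0, 0, 0]],
    [0, [0, 0, -0.2], [0, 0, 0]],
    [0, [-0.0083, -0.025, -0.2583], [0, 0, 0]],
    [0, [-0.0283, -0.0833, -0.265], [0, 0, 0]],
    [0, [-0.05, -0.1467, -0.265], [0, 0, 0]],
    [0, [-0.0717, -0.21, -0.265], [0, 0, 0]],
    [0, [-0.0933, -0.2733, -0.265], [0, 0, 0]],
    [0, [-0.115, -0.3367, -0.265], [0, 0, 0]],
    [0, [-0.1367, -0.4, -0.265], [0, 0, 0]]
  ]
}}

```text
time: 4.03
eef_pos: [516.9, 10.3, 247.8]
orientation: [-3.141, -0.002, 2.881]
contact_force: [0.3, 0.9, 0.2]
opening: 0.004
finger_force: 0.0
```

Call:
{"op": "tcp_steps", "data": {
  "plan": [
    [0, [-0.0217, -0.0633, 0], [0, 0, 0]],
    [0, [-0.0433, -0.1267, 0], [0, 0, 0]],
    [0, [-0.065, -0.19, 0], [0, 0, 0]],
    [0, [-0.0867, -0.2533, 0], [0, 0, 0]],
    [0, [-0.1083, -0.3167, 0], [0, 0, 0]],
    [0, [-0.13, -0.38, 0], [0, 0, 0]],
    [0, [-0.1517, -0.4267, 0], [0, 0, 0]],
    [0, [-0.1683, -0.46, 0], [0, 0, 0]],
    [0, [-0.1683, -0.46, 0], [0, 0, 0]],
    [0, [-0.1683, -0.46, 0], [0, 0, 0]]
  ]
}}

```text
time: 4.87
eef_pos: [543.5, -281.3, 246.8]
orientation: [3.14, -0.003, 2.879]
contact_force: [0.1, 0.1, 0.1]
opening: 0.003
finger_force: 0.0
```

Call:
{"op": "tcp_steps", "data": {
  "plan": [
    [0, [0, 0, 0], [0, 0, 0]],
    [0, [0, 0, 0], [0, 0, 0]],
    [0, [0, 0, 0], [0, 0, 0]]
  ]
}}

```text
time: 5.12
eef_pos: [544.3, -279.1, 248.8]
orientation: [3.141, 0.0, 2.883]
contact_force: [-0.1, 0.2, 0.4]
opening: 0.007
finger_force: 0.0
```

```bash
python3 - <<'E'
from workcell import r, viewer
import cv2,numpy as np
p=viewer.camera_params("wrist");o=r.get_obs();im,d=viewer.get_image("wrist")
cv2.imwrite("pics/w2.png",im[:,:,::-1]);np.savez("pics/w2.npz",im=im,d=d,**p)
im,d=viewer.get_image("scene");np.savez("pics/s2.npz",im=im,d=d,**viewer.camera_params("scene"))
print(o['time'],o['eef_pos'],o['orientation'],o['opening'],p['eye'])
E
```

```text
5.1167 [ 544.26408797 -279.09352717  248.806254  ] [3.14139402e+00 1.55296868e-04 2.88256291e+00] 0.006722078762102496 [ 473.1908601  -260.49173559  412.13428729]
```

View pics/w2.png

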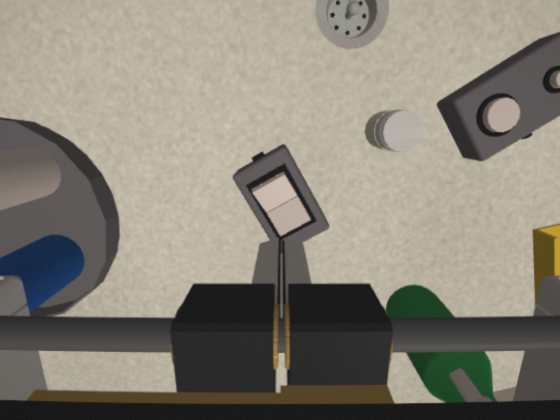

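The wrist view shows the rocker with its raised half at about (275,193), its other half at (290,215), and the large key at (500,115). Fitting both faces from depth and contour.

```bash
python3 - <<'E'
from h import *
from workcell import r, viewer
W=np.load('pics/w2.npz')
C=blob(W['im'],(275,193),40);print(C[0],C[1],C[3])
m=cv2.morphologyEx(C[2].astype(np.uint8),cv2.MORPH_CLOSE,np.ones((3,3)))
n,l,s,_=cv2.connectedComponentsWithStats(((W['im'].min(2)[153:234,235:316])>C[3]).astype(np.uint8));print(s)
a=((W['im'].min(2)[153:234,235:316])>C[3]);ys,xs=np.nonzero(a);xs=xs+235;ys=ys+153
dd=W['d'][ys,xs];P=W['eye']+rays(W,np.c_[xs,ys])*dd[:,None];P=P[(P[:,2]>53)&(P[:,2]<76)&(dd>0)]
rect=cv2.minAreaRect(P[:,:2].astype(np.float32));print('rect',rect,cv2.boxPoints(rect).round(1).tolist())
c=np.array(rect[0]);b=cv2.boxPoints(rect);e=b[1]-b[0];f=b[2]-b[1];u=e if np.hypot(*e)>np.hypot(*f) else f;u=u/np.hypot(*u)
if u[0]>0:u=-u
t=(P[:,:2]-c)@u
for k in range(-36,36,6):
    q=P[(t>=k)&(t<k+6)];print(k+3,len(q),q.mean(0).round(1) if len(q) else '')
print('u',u,'large key plane57',plane(W,[blob(W['im'],(500,115),26)[0]],57).round(1),'small?')
E
```

```text
[281.7416397  204.54638619] [  18   22   57   59 1854] 119.0
[[   0    0   81   81 3047]
 [   0    0   23   20  247]
 [  29    0    2    1    2]
 [  55    0   26   46  603]
 [  18   22   57   59 1854]
 [   0   30   31   51  808]]
rect ((558.5908203125, -282.54132080078125), (61.69546127319336, 42.35059356689453), 14.73692512512207) [[523.4000244140625, -269.8999938964844], [534.0999755859375, -310.8999938964844], [593.7999877929688, -295.20001220703125], [583.0, -254.1999969482422]]
-33 20 [ 587.3 -272.1   58.5]
-27 173 [ 584.2 -274.    58.6]
-21 174 [ 578.5 -275.8   58.5]
-15 179 [ 572.8 -277.7   58.5]
-9 180 [ 566.9 -278.7   58.4]
-3 182 [ 561.2 -280.5   58.3]
3 173 [ 555.3 -281.9   59.1]
9 170 [ 549.5 -283.5   61.7]
15 181 [ 543.7 -284.9   64.1]
21 188 [ 537.8 -286.4   66.7]
27 190 [ 532.1 -287.8   69. ]
33 34 [ 529.  -289.4   69.8]
u [-0.9671041  -0.25438115] large key plane57 [[523.3 -28.3  57. ]] small?
```

Converted, 149 mm / 600 = 0.2483, 146 mm / 600 = 0.2433.

Call:
{"op": "tcp_steps", "data": {
  "plan": [
    [0, [0.0033, -0.0133, 0.0633], [0, 0, 0]],
    [0, [0.0033, -0.0133, 0.1267], [0, 0, 0]],
    [0, [0.0033, -0.0133, 0.19], [0, 0, 0]],
    [0, [0.0033, -0.0133, 0.2433], [0, 0, 0]],
    [0, [0.0033, -0.0133, 0.2483], [0, 0, 0]],
    [0, [0.0033, -0.0133, 0.2483], [0, 0, 0]],
    [0, [0.0033, -0.0133, 0.2483], [0, 0, 0]]
  ]
}}

```text
time: 5.8
eef_pos: [541.2, -288.0, 101.6]
orientation: [-3.141, 0.003, 2.881]
contact_force: [-0.7, 0.3, 0.0]
opening: 0.004
finger_force: 0.0
```

Call:
{"op": "tcp_steps", "data": {
  "plan": [
    [0, [0, 0, 0.0133], [0, 0, 0]],
    [0, [0, 0, 0.02], [0, 0, 0]],
    [0, [0, 0, 0.0267], [0, 0, 0]],
    [0, [0, 0, 0.0333], [0, 0, 0]],
    [0, [0, 0, 0.0383], [0, 0, 0]],
    [0, [0, 0, 0.0433], [0, 0, 0]],
    [0, [0, 0, 0.045], [0, 0, 0]],
    [0, [0, 0, 0.045], [0, 0, 0]]
  ]
}}

```text
time: 6.47
eef_pos: [540.2, -288.3, 74.2]
orientation: [-3.14, 0.001, 2.881]
contact_force: [-2.4, -0.4, 7.4]
opening: 0.006
finger_force: 3.8
```

Converted, 2 mm / 600 = 0.0033, 1 mm / 600 = 0.0017.

Call:
{"op": "tcp_steps", "data": {
  "plan": [
    [0, [0, 0, 0.0017], [0, 0, 0]],
    [0, [0, 0, 0.0033], [0, 0, 0]],
    [0, [0, 0, 0.0033], [0, 0, 0]],
    [0, [0, 0, 0.0033], [0, 0, 0]]
  ]
}}

```text
time: 6.8
eef_pos: [540.2, -288.4, 74.1]
orientation: [-3.14, 0.002, 2.881]
contact_force: [-5.3, 1.7, 13.9]
opening: 0.003
finger_force: 6.8
```

The rocker is against its stop (tip at 57 mm). Lifting and checking it by depth, then moving on to the key.

Converted, -175 mm / 600 = -0.2917, -150 mm / 600 = -0.25.

Call:
{"op": "tcp_steps", "data": {
  "plan": [
    [0, [0, 0, -0.0583], [0, 0, 0]],
    [0, [0, 0, -0.125], [0, 0, 0]],
    [0, [0, 0, -0.1917], [0, 0, 0]],
    [0, [0, 0, -0.25], [0, 0, 0]],
    [0, [0, 0, -0.2917], [0, 0, 0]],
    [0, [0, 0, -0.2917], [0, 0, 0]]
  ]
}}

```text
time: 7.3
eef_pos: [542.6, -288.9, 253.2]
orientation: [-3.138, 0.013, 2.881]
contact_force: [-0.0, -1.1, 1.4]
opening: 0.0
finger_force: 0.0
```

```bash
python3 - <<'E'
from workcell import r, viewer
from h import *
W=viewer.camera_params("wrist");im,d=viewer.get_image("wrist")
cv2.imwrite("pics/w3.png",im[:,:,::-1])
o=r.get_obs();print(o['eef_pos'])
ys,xs=np.mgrid[100:260,200:360];P=W['eye']+rays(W,np.c_[xs.ravel(),ys.ravel()])*d[100:260,200:360].reshape(-1,1)
t=(P[:,:2]-[558.6,-282.5])@np.array([-.967,-.254]);v=(P[:,:2]-[558.6,-282.5])@np.array([-.254,.967])
for k in range(-30,33,6):
    q=P[(abs(t-k)<3)&(abs(v)<15)];print(k,len(q),np.median(q[:,2]).round(1) if len(q) else '')
print(delta([523.4,-28.3,220],o['eef_pos'],o['orientation']).round(1))
E
```

```text
[ 541.7348355  -288.37681417  249.4734764 ]
-30 67 69.8
-24 150 68.6
-18 156 66.2
-12 155 63.6
-6 150 61.0
0 146 58.6
6 137 58.3
12 140 58.2
18 271 59.7
24 608 250.6
30 462 250.2
[ 84.9 246.6  28.3]
```

The rocker is fully on: the pressed half is level and the other half stands at 69.8. Now to the large key.

Converted, 247 mm / 600 = 0.4117, 224 mm / 600 = 0.3733.

Call:
{"op": "tcp_steps", "data": {
  "plan": [
    [0, [0.02, 0.0583, 0], [0, 0, 0]],
    [0, [0.0417, 0.1217, 0.0167], [0, 0, 0]],
    [0, [0.0633, 0.185, 0.0333], [0, 0, 0]],
    [0, [0.085, 0.2483, 0.0467], [0, 0, 0]],
    [0, [0.1067, 0.3117, 0.0467], [0, 0, 0]],
    [0, [0.1283, 0.3733, 0.0467], [0, 0, 0]],
    [0, [0.1417, 0.4117, 0.0467], [0, 0, 0]],
    [0, [0.1417, 0.4117, 0.0467], [0, 0, 0]],
    [0, [0.1417, 0.4117, 0.0467], [0, 0, 0]],
    [0, [0.1417, 0.4117, 0.0467], [0, 0, 0]]
  ]
}}

```text
time: 8.18
eef_pos: [521.3, -27.5, 215.7]
orientation: [-3.141, -0.003, 2.881]
contact_force: [0.0, -0.3, 0.4]
opening: 0.005
finger_force: 0.0
```

```bash
python3 - <<'E'
from workcell import r, viewer
from h import *
o=r.get_obs();print(o['eef_pos']);print(delta([523.4,-28.3,84],o['eef_pos'],o['orientation']).round(1))
E
```

```text
[521.25736948 -27.54929726 215.6959809 ]
[-2.600e+00 -1.000e-01  1.317e+02]
```

Converted, 134 mm / 600 = 0.2233, 130 mm / 600 = 0.2167.

Call:
{"op": "tcp_steps", "data": {
  "plan": [
    [0, [0, 0, 0.0633], [0, 0, 0]],
    [0, [0, 0, 0.1267], [0, 0, 0]],
    [0, [0, 0, 0.1867], [0, 0, 0]],
    [0, [0, 0, 0.2167], [0, 0, 0]],
    [0, [0, 0, 0.2233], [0, 0, 0]],
    [0, [0, 0, 0.2233], [0, 0, 0]],
    [0, [0, 0, 0.2233], [0, 0, 0]]
  ]
}}

```text
time: 8.77
eef_pos: [522.6, -28.2, 84.4]
orientation: [3.141, 0.002, 2.879]
contact_force: [0.4, 0.1, 1.0]
opening: 0.006
finger_force: 0.0
```

Converted, 19 mm / 600 = 0.0317, 18 mm / 600 = 0.03.

Call:
{"op": "tcp_steps", "data": {
  "plan": [
    [0, [0, 0, 0.01], [0, 0, 0]],
    [0, [0, 0, 0.0167], [0, 0, 0]],
    [0, [0, 0, 0.0233], [0, 0, 0]],
    [0, [0, 0, 0.03], [0, 0, 0]],
    [0, [0, 0, 0.0317], [0, 0, 0]],
    [0, [0, 0, 0.0317], [0, 0, 0]],
    [0, [0, 0, 0.0317], [0, 0, 0]]
  ]
}}

```text
time: 9.35
eef_pos: [523.3, -27.6, 68.1]
orientation: [-3.141, 0.005, 2.881]
contact_force: [-3.9, -0.3, 13.7]
opening: 0.007
finger_force: 6.3
```

Call:
{"op": "tcp_steps", "data": {
  "plan": [
    [0, [0, 0, 0], [0, 0, 0]],
    [0, [0, 0, 0], [0, 0, 0]],
    [0, [0, 0, 0], [0, 0, 0]],
    [0, [0, 0, 0], [0, 0, 0]],
    [0, [0, 0, 0], [0, 0, 0]],
    [0, [0, 0, 0], [0, 0, 0]],
    [0, [0, 0, 0], [0, 0, 0]],
    [0, [0, 0, 0], [0, 0, 0]],
    [0, [0, 0, 0], [0, 0, 0]],
    [0, [0, 0, 0], [0, 0, 0]]
  ]
}}

```text
time: 10.18
eef_pos: [523.3, -27.6, 68.1]
orientation: [-3.141, 0.005, 2.881]
contact_force: [-3.0, -0.5, 13.1]
opening: 0.004
finger_force: 6.3
```

Converted, -180 mm / 600 = -0.3, -170 mm / 600 = -0.2833.

Call:
{"op": "tcp_steps", "data": {
  "plan": [
    [0, [0, 0, 0], [0, 0, 0]],
    [0, [0, 0, 0], [0, 0, 0]],
    [0, [0, 0, -0.0133], [0, 0, 0]],
    [0, [0, 0, -0.0417], [0, 0, 0]],
    [0, [0, 0, -0.1], [0, 0, 0]],
    [0, [0, 0, -0.1667], [0, 0, 0]],
    [0, [0, 0, -0.2333], [0, 0, 0]],
    [0, [0, 0, -0.2833], [0, 0, 0]],
    [0, [0, 0, -0.3], [0, 0, 0]],
    [0, [0, 0, -0.3], [0, 0, 0]]
  ]
}}

```text
time: 11.02
eef_pos: [523.2, -27.2, 248.1]
orientation: [3.141, 0.007, 2.881]
contact_force: [0.1, -0.7, 0.1]
opening: 0.005
finger_force: 0.0
```

```bash
python3 - <<'E'
from workcell import r, viewer
from h import *
W=viewer.camera_params("wrist");im,d=viewer.get_image("wrist");cv2.imwrite("pics/w4.png",im[:,:,::-1])
s,sd=viewer.get_image("scene");cv2.imwrite("pics/s4.png",s[:,:,::-1]);S=viewer.camera_params("scene")
def med(I,d,c,rr):
    ys,xs=np.mgrid[0:420,0:560];P=I['eye']+rays(I,np.c_[xs.ravel(),ys.ravel()])*d.reshape(-1,1)
    q=P[(np.hypot(*(P[:,:2]-c).T)<rr)&(P[:,2]<100)];return len(q),np.median(q[:,2]) if len(q) else None
for n,c,rr in(('large',[523.4,-28.3],13),('small',[502,38],6),('valve',[500,266],18),('on half',[540,-286],7),('up half',[578,-277],7)): print(n,med(W,d,c,rr),med(S,sd,c,rr))
s0=cv2.cvtColor(cv2.imread('pics/scene0.png'),6);print(r.get_obs()['contact_force'])
E
```

```text
large (424, np.float64(58.200131561249094)) (55, np.float64(56.236331368602805))
small (97, np.float64(58.3636866617411)) (10, np.float64(55.335808374014164))
valve (544, np.float64(77.42183001738786)) (112, np.float64(75.68437569124814))
on half (99, np.float64(57.91683316608362)) (13, np.float64(56.40274643340945))
up half (107, np.float64(67.02257588616192)) (12, np.float64(64.13704192794552))
[-0.13322531 -1.05082791 -0.28677634]
```

View pics/s4.png

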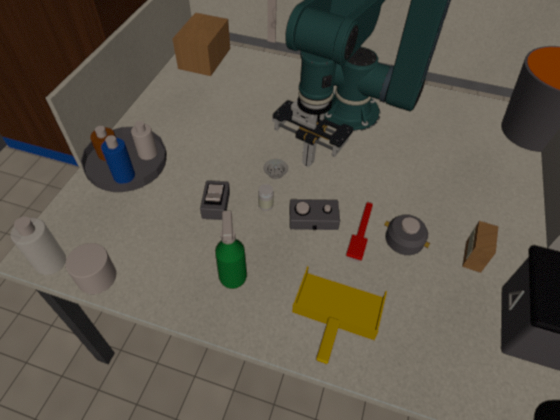

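The scene view shows every loose thing where it began, e.g. brush (362,232), tin (265,198), bottle (231,262). The plunger is down (about 76 mm), the rocker is on, both keys are out at 57 mm, and the arm is clear. Handing in.

```bash
python3 -c "
from workcell import r, viewer
print(r.sign_off())"
```

```text
the job is handed in; nothing more can be done
None
```

I pushed the plunger fully down, switched the rocker on, then held the large key in for over a second and let it spring back, in that order; the job is handed in (no verdict was returned), with the small key and loose things left as they were.

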